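Slide the tall pot onto the middle ring of the warming plate

TASK

Two lidded pots stand on the outer rings of the bench warming plate. Slide the taller, narrower pot along the plate onto the empty middle ring, centred in it, without lifting it off the plate or tipping it. Leave the wide low pot where it stands, and let go of the tall pot.

Things in the scene. Friction and masses are not known exactly. Their poses are not given: they have to be found in the camera images.
- tall_pot: The taller, narrower of two round steel pots with fixed lids, loose, 0.4 to 0.8 kg. Body 80 mm in diameter and 52 mm high, lid 86 mm in diameter and 3 mm thick on top of it. On the middle of the lid a black round upright knob: a stem, then a grip 26 mm in diameter from 65 to 91 mm above the pot's underside. Two wire ears reach 54 mm out along its x. Origin at the centre of the underside, z up.
- low_pot: The wide low pot, loose, same steel and same sort of lid, knob and ears: body 96 mm in diameter and 30 mm high, lid 102 mm in diameter, knob top 69 mm above the underside, ears 62 mm from the axis along its x. To be left alone. Origin at the centre of the underside, z up.
- warming_plate: Flat fixed plate, 150 mm along its x, 420 mm along its y; smooth aluminium top 30 mm above the bench, on which pots slide easily (friction about 0.25). Three equal flat rings, 106 mm in diameter, lie in a row along its y at -135, 0 and +135 mm. Each pot starts on an outer ring (either way round, within 9 mm of its centre); the middle ring is empty. Origin under its centre at bench height, z up.
- middle_ring (a point): Centre of the empty middle ring, on the plate's top surface; axes as the plate's.
Not all that is in view belongs to the job. Leave any blue or red look-alike of the tall_pot alone.

How it is judged (in metres and radians):
At the end, for the whole second after the job is handed in: The tall pot stands upright and at rest on the plate, its axis within 15 mm of the middle ring's centre, and the low pot is within 20 mm of where it stood (horizontal distance between tall_pot and middle_ring below 0.015 m and z of tall_pot in the frame of middle_ring below 0.004 m and angle between tall_pot's own z axis and vertical below 0.1 rad and linear speed of tall_pot below 0.02 m/s and distance of low_pot from where it was at the start of the episode below 0.02 m); the robot touches nothing.
It fails at once if the tall pot is lifted more than 8 mm off the plate (z of tall_pot in the frame of middle_ring above 0.008 m).
It fails at once if the tall pot is tipped more than about 12 degrees (angle between tall_pot's own z axis and vertical above 0.21 rad).
It fails at once if the low pot is shoved more than 20 mm (distance of low_pot from where it was at the start of the episode above 0.02 m).
It also fails if it takes over 32 s, if anything falls off the work surface, if the arm or the gripper's body presses on something with over 40 N, if the wrist force passes 120 N, or if a joint passes its speed limit or range.

ROBOT

A 6-joint arm with a two-finger parallel gripper is mounted at the origin on a cart in front of the work surface, level with it; the furniture and walls round the work are solid. World frame = base frame: x ahead of the robot, y to its left, z up, the work surface at z = 0. Lengths are in m, angles in degrees, forces in N, time in s.
With the tool pointing down it reaches from about 0.4 to 0.825 m from the base axis. Payload 7 kg.
Tool frame: the origin (TCP) lies midway between the tips of the shut fingers; the grasp point (between the pads) lies 19 mm behind it; z points along the fingers, y is the direction in which the jaws open and shut (so a half turn about z gives the same grasp; the last joint's range is limited). The gripper opens to 88 mm and grips with 3 to 60 N. Pads are 19 mm wide; open, the fingers measure 130 mm over their backs; the gripper's body (78 mm by 193 mm) begins 47 mm behind the grasp point.
Start: joints at [90.82, 20.546, 0.682, 0, -70.136, -16.507], TCP at [0.183, 0.65, 0.227] pointing down, gripper open.
Joint ranges: [-176.03, 176.03], [-82.01, 121.73], [-58.28, 71.71], [-173.87, 95.51], [-174.79, -0.11], [-173.66, 173.66]. Speed limits (degrees/s): [136.94, 136.94, 172.46, 180, 180, 180].

INTERFACE

Orientations are given as a 3x3 rotation matrix whose columns are the frame's x, y, z axes.
In Python, from rig import robot gives the robot as it stands. Calls block until the motion is done:
- robot.goto(position, orientation): joint-space move of the TCP to a pose.
- robot.servo_line(position, ori=None, speed=0.15): straight line of the TCP; ori=None keeps the orientation; speed is the mean speed in m/s.
- robot.movej(angles): joint-space move.
- robot.move_gripper(opening): opening from 0.0 (shut) to 1.0 (fully open); the grip force is fixed at half the most; returns when the fingers have stopped.
- robot.dwell(seconds).
- robot.ik(position, orientation): joint angles nearest the present ones, or None.
- robot.grab_frame(name): name is "scene" or "top" or "wrist"; returns (picture, depth): 420x560x3 uint8, red, green, blue; 420x560 float32, m along the optical axis (not along the pixel's ray), 0 where there is no reading.
- robot.camera_info(name): a dict with "vfov" (degrees; the focal length in pixels is half the picture's height over the tangent of half this angle, whatever the lens; pixels are square), "cx", "cy" (the principal point, pixels), "k1" (the pictures are not rectified: a ray, as slopes to the right and down, at radius r is drawn at 1 + k1 r^2 times it, then the intrinsics apply), "view" (4x4, takes a point from world to camera coordinates); the wrist camera has in their place "T_tool_cam" (4x4, takes a point from camera to tool coordinates, whose origin is the TCP and whose axes are the flange's). Camera axes: x right, y down, z forward; pixel columns grow to the right and rows downward; lengths in m; the calibration is good to about 2 mm. A picture is of the moment at which its call begins: read the wrist's pose just before it. camera_info takes no time and is no camera call.
A pose or a line that the arm cannot do raises robot.Unreachable and nothing moves.
- robot.job_done(): hands the job in, once; it reports no verdict.
Readings, each from a call of its own:
- robot.read_t(): time.
- robot.read_qpos(): joint angles.
- robot.read_qvel(): joint speeds.
- robot.read_effort(): joint torques, N m.
- robot.read_position(): TCP position.
- robot.read_tcp_rot(): TCP orientation.
- robot.read_force(): force on the tool from outside, world axes, zero at the start.
- robot.read_ft_torque(): the same for the moment, N m.
- robot.read_grip_width(): opening from 0.0 (shut) to 1.0 (fully open).
Only numpy, scipy, OpenCV 4.12 (cv2) and the standard library are available. Lean on these libraries where they do the work, as an engineer would, in place of code of your own. Each camera call takes 0.05 s, during which the arm holds its last target. There are 200 camera calls.

## Working session

There is one attempt and no reset: what is moved stays moved. The work goes in short steps, each a Python script; the robot and the scene stay as the last script left them, time stands still between calls to the robot, and variables do not carry over. Pictures are saved under pics/ and viewed, about 8 in all and at most 12, crops included, and the job is handed in when it is done.

```bash
mkdir -p pics; cat > h.py <<'E'
import numpy as np, cv2
from rig import robot
def grab(name,fn=None):
    T=np.eye(4)
    if name=="wrist":
        T[:3,:3]=np.array(robot.read_tcp_rot());T[:3,3]=robot.read_position()
    im,d=robot.grab_frame(name);c=robot.camera_info(name)
    c2w=T@np.array(c["T_tool_cam"]) if name=="wrist" else np.linalg.inv(np.array(c["view"]))
    f=im.shape[0]/2/np.tan(np.radians(c["vfov"])/2)
    if fn: cv2.imwrite("pics/"+fn,im[:,:,::-1])
    return im,d,(f,c["cx"],c["cy"],c["k1"],c2w)
def rays(uv,cam):
    f,cx,cy,k1,M=cam
    p=(np.atleast_2d(uv).astype(float)-[cx,cy])/f; q=p.copy()
    for _ in range(20): q=p/(1+k1*(q**2).sum(1,keepdims=True))
    return np.c_[q,np.ones(len(q))]
def plane(uv,cam,z):
    r=rays(uv,cam)@cam[4][:3,:3].T; o=cam[4][:3,3]
    return o+r*((z-o[2])/r[:,2])[:,None]
def cloud(d,cam):
    v,u=np.mgrid[:d.shape[0],:d.shape[1]]
    P=rays(np.c_[u.ravel(),v.ravel()],cam)*d.ravel()[:,None]
    P=P@cam[4][:3,:3].T+cam[4][:3,3]; P[d.ravel()==0]=np.nan
    return P.reshape(*d.shape,3)
E
python3 - <<'E'
from h import *
for n in("scene","top"):
    im,d,c=grab(n,n+"1.png"); np.savez("/tmp/"+n,im=im,d=d,P=cloud(d,c)); print(n,c)
print(robot.read_t())
E
```

```text
scene (np.float64(524.6104782232089), 272.13716243632905, 200.6544473219602, -0.06881638209719859, array([[ 0.62374092, -0.37244188,  0.68719306, -0.22551567],
       [-0.78135916, -0.27391311,  0.56075794, -0.6561001 ],
       [-0.02061855, -0.88671227, -0.46186169,  0.6389879 ],
       [ 0.        ,  0.        ,  0.        ,  1.        ]]))
top (np.float64(518.2127501245575), 267.33011996858704, 210.3201879373035, -0.19061104955148653, array([[ 0.02620103, -0.99303165,  0.11489842,  0.49354954],
       [-0.9993295 , -0.02895938, -0.02240336,  0.05439755],
       [ 0.02557463, -0.11423438, -0.99312459,  1.27411472],
       [ 0.        ,  0.        ,  0.        ,  1.        ]]))
0.1
```

View pics/top1.png

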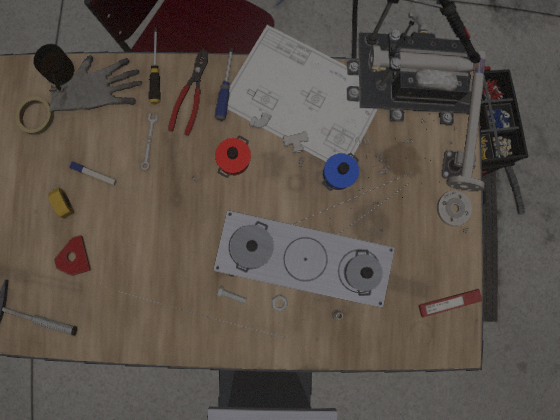

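View pics/scene1.png

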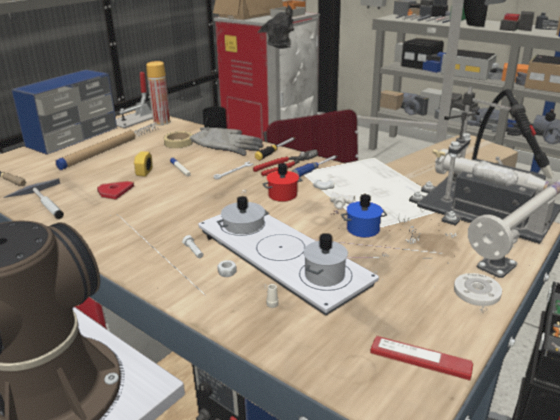

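The top view shows the bare-steel wide low pot at (251,246), the bare-steel tall pot at (365,271), and the empty ring's dot at (306,259). The red (233,155) and blue (341,171) pots are look-alikes off the plate. The steel pot at (365,271) in top, (325,262) in scene, is taller and narrower, so it fits the description. I'll measure it and confirm in a crop.

```bash
python3 - <<'E'
from h import *
D=np.load("/tmp/top.npz");im=D["im"];P=D["P"]
c=robot.camera_info("top");cam=(210/np.tan(np.radians(c["vfov"])/2),c["cx"],c["cy"],c["k1"],np.linalg.inv(np.array(c["view"])))
print("heights plate,low,tall",P[259,318,2],P[246,265,2],P[258,355,2], "knobs",P[245,251],P[272,367])
print("dot",plane([[306,259]],cam,.03))
# plate outline
Z=P[:,:,2]; hsv=cv2.cvtColor(im,cv2.COLOR_RGB2HSV)
m=((hsv[:,:,1]<45)&(hsv[:,:,2]>90)).astype(np.uint8); m[:205]=0;m[315:]=0;m[:,:205]=0;m[:,402:]=0
m=cv2.morphologyEx(m,cv2.MORPH_CLOSE,np.ones((15,15),np.uint8));m=cv2.morphologyEx(m,cv2.MORPH_OPEN,np.ones((9,9),np.uint8))
k=max(cv2.findContours(m,0,2)[0],key=cv2.contourArea)
w=plane(k[:,0],cam,.03)[:,:2]; r=cv2.minAreaRect((w*1000).astype(np.float32)); print("plate",r)
# pots: knob tops dark, lid by height
for n,(u,v),zk,zl in(("low",(251,246),.099,.063),("tall",(366,272),.121,.085)):
    s=np.zeros(Z.shape,bool);s[v-30:v+30,u-30:u+30]=1
    for a,b,h,t in((zl-.007,zl+.007,zl,"lid"),(zk-.012,zk+.01,zk,"knob")):
        q=s&(Z>a)&(Z<b); pts=P[q][:,:2]
        print(n,t,q.sum(),"depth circle",cv2.minEnclosingCircle((pts*1000).astype(np.float32)),"mean",pts.mean(0))
    q=(s&(im.max(2)<60)).astype(np.uint8);kk=max(cv2.findContours(q,0,2)[0],key=cv2.contourArea)
    print(n,"dark blob",cv2.minEnclosingCircle((plane(kk[:,0],cam,zk)[:,:2]*1000).astype(np.float32)))
x=cv2.resize(im[200:320,205:405],None,fx=4,fy=4,interpolation=cv2.INTER_CUBIC);cv2.imwrite("pics/crop.png",x[:,:,::-1])
print(np.degrees(1)*0,robot.read_tcp_rot())
E
```

```text
heights plate,low,tall 0.03199776875081417 0.06504182141922521 0.08822231349009169 knobs [0.54936462 0.06282708 0.09835617] [ 0.49424599 -0.19845434  0.12272691]
dot [[ 0.52250229 -0.06965631  0.03      ]]
plate ((505.8707580566406, -65.74394226074219), (427.5543212890625, 220.2021026611328), 84.86203002929688)
low lid 1378 depth circle ((548.2713623046875, 61.41182327270508), 50.89891052246094) mean [0.54816095 0.06150341]
low knob 102 depth circle ((548.2354125976562, 61.36399459838867), 12.86174488067627) mean [0.54799357 0.06127234]
low dark blob ((548.4518432617188, 61.73444366455078), 12.740630149841309)
tall lid 944 depth circle ((493.97149658203125, -199.59031677246094), 43.645729064941406) mean [ 0.49413695 -0.19816403]
tall knob 115 depth circle ((494.05419921875, -200.1601104736328), 13.222792625427246) mean [ 0.49421357 -0.19912743]
tall dark blob ((494.1172180175781, -196.87550354003906), 14.197577476501465)
0.0 [[ 9.62718478e-01 -2.70505214e-01 -2.48008629e-04]
 [-2.70505277e-01 -9.62717325e-01 -1.49893667e-03]
 [ 1.66707980e-04  1.51014167e-03 -9.99998846e-01]]
```

View pics/crop.png

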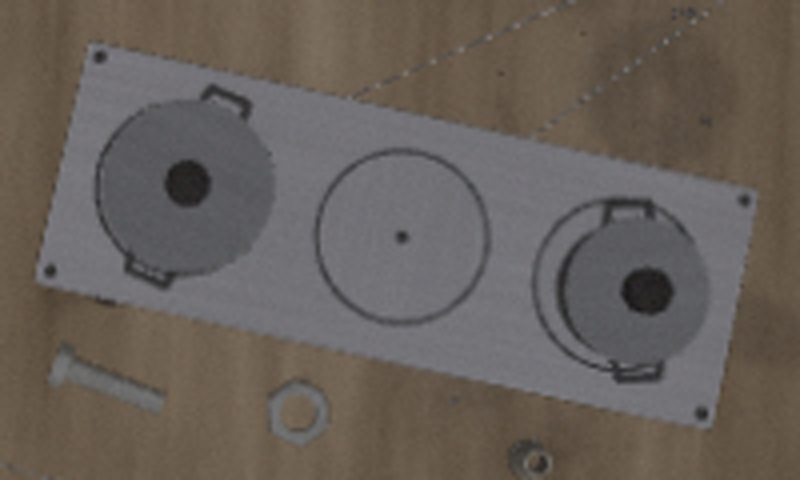

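The crop confirms it: the left pot (188,183) has the wide lid, about 102 mm, with its lid top at 0.063 m. The right pot (645,290) has the 86 mm lid with its top at about 0.087 m, so it is the tall one. The ring dot is at (402,237). Next I'll go above the tall pot and take one close look.

```bash
python3 - <<'E'
from h import *
a=np.array([.548-.494,.0615+.198]);a/=np.linalg.norm(a)   # roughly plate y
best=None
for s in(1,-1):
    y=s*np.array([a[1],-a[0],0]);z=np.array([0,0,-1.]);R=np.c_[np.cross(y,z),y,z]
    q=robot.ik([.494,-.198,.22],R);print(s,q)
    if q is not None and (best is None or abs(q[5])<abs(best[1][5])): best=(R,q)
R=best[0];np.save("R.npy",R)
robot.goto([.494,-.198,.22],R)
im,d,c=grab("wrist","w1.png");P=cloud(d,c);Z=P[:,:,2]
for t,a,b,r in(("knob",.112,.13,.02),("lid",.08,.092,.06)):
    q=(Z>a)&(Z<b)&(np.hypot(P[:,:,0]-.494,P[:,:,1]+.198)<r);p=P[q]
    print(t,q.sum(),p.mean(0) if len(p) else "",cv2.minEnclosingCircle((p[:,:2]*1000).astype(np.float32)) if len(p) else "", np.percentile(p[:,2],[5,50,95]))
print(robot.read_t(),robot.read_position(),robot.read_force())
E
```

```text
1 [ -0.71731586   7.35099653 -17.85216456   0.         -64.79683891
 168.9622531 ]
-1 [ -0.71731586   7.35099653 -17.85216456   0.         -64.79683891
 -11.0377469 ]
knob 855 [ 0.49327309 -0.20245094  0.11918804] ((493.449951171875, -201.50621032714844), 12.86382007598877) [0.1169258  0.11945677 0.12058909]
lid 6437 [ 0.49304261 -0.20377502  0.08369034] ((493.4337158203125, -201.26576232910156), 42.98435592651367) [0.08253237 0.08369122 0.08485271]
3.3083 [ 0.4943218  -0.19750587  0.2199571 ] [ 0.32328015 -0.02132892 -0.36386702]
```

View pics/w1.png

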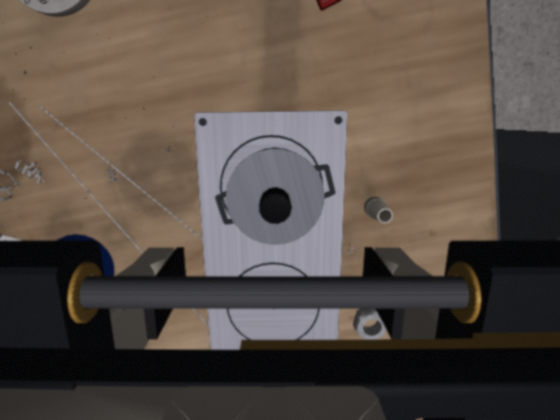

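The wrist view shows the tall pot's knob at (275,206) directly ahead, with open fingers either side and nothing else under them. Its position, (0.4934,-0.2014), agrees with the top camera to 2–3 mm. The knob and lid heights match the given sizes. Now descend, grip the knob and slide.

```bash
python3 - <<'E'
from h import *
R=np.load("R.npy");g=np.array([.4937,-.2005,.092])
robot.goto([*g[:2],.16],R)
robot.servo_line(g,ori=R,speed=.06); print("down",robot.read_force(),robot.read_position())
robot.move_gripper(0.0); print("grip",robot.read_grip_width()*88,robot.read_force(),robot.read_t())
w=robot.read_grip_width()*88
if 20<w<32:
    p=np.array(robot.read_position()); t=p+[.0283,.1305,0]
    for k in(.25,.5,.75,1):
        robot.servo_line(p+(t-p)*k,ori=R,speed=.05); print(robot.read_position(),robot.read_force())
im,d,c=grab("top","t2.png");P=cloud(d,c)
print(robot.read_t(),robot.read_grip_width()*88)
E
```

```text
down [ 0.32701954 -0.32535289  0.58687368] [ 0.49402537 -0.20054308  0.09238956]
grip 25.48380158026576 [-0.5410141   0.09634483  0.06999272] 5.95
[ 0.50080981 -0.1675232   0.09191504] [ 0.79203101  1.19601026 -1.04599534]
[ 0.50789595 -0.13486187  0.09193176] [ 0.20937117  0.2047256  -0.2794307 ]
[ 0.51500169 -0.10219529  0.09192659] [ 0.93542128  1.43980965 -0.85602134]
[ 0.52207212 -0.06956594  0.0919166 ] [ 0.52416982  2.55794672 -0.67928936]
9.2667 25.437750042649448
```

Grip width is 25.5 mm, which matches the 26 mm knob, and the forces are light. Release, retreat straight up, move aside and check from the top camera.

```bash
python3 - <<'E'
from h import *
R=np.load("R.npy");p=np.array(robot.read_position())
robot.move_gripper(0.8)
robot.servo_line(p+[0,0,.13],ori=R,speed=.08)
robot.goto([.45,-.30,.23],R)
im,d,c=grab("top");P=cloud(d,c);Z=P[:,:,2]
C=np.array([.5222,-.0692])
for n,x,a,b,r in(("tall knob",C,.113,.131,.03),("tall lid",C,.08,.094,.06),("low lid",(.548,.0615),.056,.07,.07)):
    q=(Z>a)&(Z<b)&(np.hypot(P[:,:,0]-x[0],P[:,:,1]-x[1])<r)
    print(n,q.sum(),cv2.minEnclosingCircle((P[q][:,:2]*1000).astype(np.float32)),P[q].mean(0))
x=cv2.resize(im[200:320,205:405],None,fx=4,fy=4,interpolation=cv2.INTER_CUBIC);cv2.imwrite("pics/crop2.png",x[:,:,::-1])
print(robot.read_t(),robot.read_force())
E
```

```text
tall knob 105 ((521.6289672851562, -70.02442169189453), 12.73289966583252) [ 0.52159381 -0.06953657  0.12120332]
tall lid 973 ((521.8995971679688, -70.48627471923828), 43.21666717529297) [ 0.52143757 -0.06996173  0.08564438]
low lid 1372 ((544.5505981445312, 62.781551361083984), 54.7202033996582) [0.54806004 0.06150254 0.06369395]
12.9583 [-0.3344138  -0.50394329  0.07436051]
```

View pics/crop2.png

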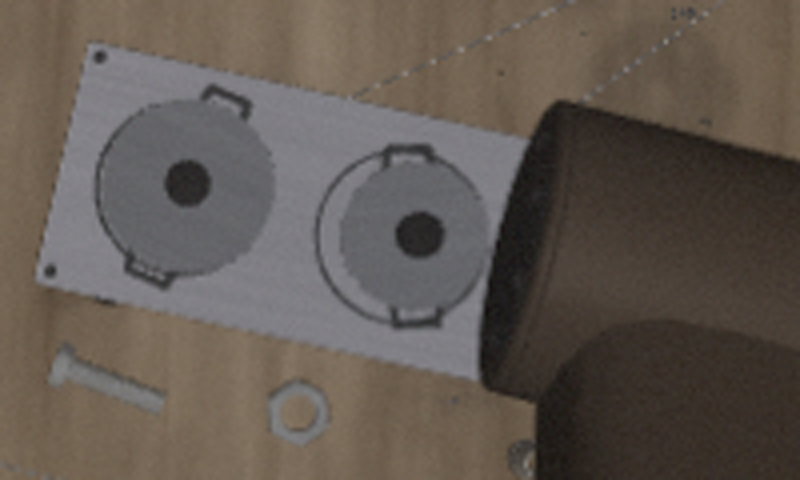

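The crop shows the tall pot at (415,237), about 12 px right of the ring dot. At lid height, parallax accounts for about 10 px of that. The 3D measurement gives an error of about 1 mm, and the low pot hasn't moved. Handing in.

```bash
python3 -c "
from rig import robot
robot.job_done()"
```

```text
the job is handed in; nothing more can be done
```

The tall pot now stands on the middle ring. I gripped it by its knob, slid it there at constant height, let go and lifted clear, and handed the job in at about 13 s of the 32 s allowed.

- **Tall pot:** the top camera puts its axis at about (0.5217, -0.0702). The ring centre is at (0.5222, -0.0692), so the error is about 1 mm, plus about 2 mm of calibration uncertainty. Its lid height reads 0.0856 m against 0.085 m expected, so it is flat on the plate.
- **Low pot:** the mean position of its lid is unchanged to within 0.1 mm. Its fitted enclosing circle disagreed: the centre was off by about 4 mm and the radius read 54.7 mm instead of 51 mm. I put that down to a wider search radius picking up stray edge points.
- **Cameras:** before the grasp, the wrist and top cameras differed by 2–3 mm on the tall pot's position.
- **Forces:** the readings I took while sliding were all below 3 N.

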